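# Load the reel stand and hold the open clip at its groove

## Robot

A 6-joint arm with a two-finger parallel gripper is mounted at the origin on a cart in front of the work surface, level with it; the furniture and walls round the work are solid. World frame = base frame: x ahead of the robot, y to its left, z up, the work surface at z = 0. Lengths are in m, angles in rad, forces in N, time in s.
With the tool pointing down it reaches from about 0.3 to 0.875 m from the base axis. Payload 4.2 kg.
Tool frame: the origin (TCP) lies at the very end of the fingers, on their centre line; the grasp point (between the pads) lies 19 mm behind it; z points along the fingers, y is the line along which they close (so a half turn about z gives the same grasp; the last joint's range is limited). The gripper opens to 85 mm and grips with 20 to 120 N. Pads are 22 mm wide; open, the fingers measure 114 mm over their backs; the gripper's body (76 mm by 85 mm) begins 54 mm behind the grasp point. The pads swing forward as they close: fully open they stand 13 mm farther back than shut.
Start: joints at [1.258, 0.32, 1.565, -0, 1.257, -0.02], TCP at [0.166, 0.551, 0.199] pointing down, gripper open.
Joint ranges: [-3.11, 3.11], [-0.84, 2.01], [0.21, 2.61], [-1.34, 4.49], [0.05, 2.63], [-2.56, 2.56]. Speed limits (rad/s): [2.57, 2.57, 3.14, 3.14, 3.14, 3.14].

## Interface

Orientations are given as a unit quaternion [x, y, z, w].
In Python, from station import state, camera, calibration, bot gives the robot as it stands. The module is installed in compiled form; this text tells all that it offers.
- The arm moves only by the tool carry_out, never from a script. Its argument "commands" is a list of rows, each a list of 3 entries, a list of its own where there are three numbers: the gripper's target within -1 to 1 (fully open at 1, half-way at 0, shut at -1), then the shift along the tool's x, y, z in m, then the turn, a rotation vector about the tool's x, y, z in degrees. A call has 1 to 20 rows; each row shifts and turns the commanded pose from where the row before left it, along the tool's axes as they then stand; what a row does not reach is not made up. A row lasts 1/8 s, in which the tool goes at most 62.5 mm and 10.7 degrees, less where a joint would pass 70% of its speed; a pose out of reach is approached as far as the arm can. A call is refused whole if a number of a shift passes 0.0625 or a number of a turn 10.7, either way. A call with a gripper value outside its range is refused whole. The fingers move at their own pace and stop on an object; the grip force is fixed at half the most. Time passes only in rows, so rows that do not move let the fingers close. It gives the time, the measured TCP pose, the force, the opening and the grip force at its end, in the units of the state.
- state(): the state, without advancing time (a new reading comes with each control period).
- camera(name): name is "scene" or "side" or "wrist"; returns the picture (420x560x3 uint8, red, green, blue); there is no depth.
- calibration(name): a dict with "camera_matrix" (3x3 intrinsics, pixels), "R" (3x3) and "t" (3): a world point X has camera coordinates R X + t. Camera axes: x right, y down, z forward; pixel columns grow to the right and rows downward; lengths in m; the calibration is good to about 2 mm. The wrist camera is an equidistant fisheye: a pixel r from the principal point sees the ray r / f radians off the axis. A picture is of the moment at which its call begins: read the wrist's pose just before it. calibration takes no time and is no camera call; for the wrist camera it gives the pose at the moment of the call.
- bot.sign_off(): hands the job in; it is judged then, once.
The state is a dict: "clock": time; "qpos": joint angles; "dq": joint speeds; "tau": joint torques, N m; "eef_pos": TCP position; "orientation": TCP orientation; "force": force on the tool from outside, world axes, zero at the start; "torque": the same for the moment, N m; "finger_gap": finger opening in m; "grasp_force": force on a finger pad.
Only numpy, scipy, OpenCV 4.12 (cv2) and the standard library are available. Lean on these libraries where they do the work, as an engineer would, in place of code of your own. Each camera call takes 0.05 s, during which the arm holds its last target. There are 200 camera calls.

## Task

Load the reel stand: lower the cork disc over the axle flat onto the foot, then the wooden reel flat on top of it. Then squeeze the spring clip's two finger tabs together so that its jaws are fully spread, slide it level down over the axle until the jaws are level with the groove, and finish holding it there: still squeezed open, round the groove, not resting on the reel or leaning on the axle. Never let the clip snap shut on the axle, and leave the other things on the table where they are.

Things in the scene. Friction and masses are not known exactly. Their poses are not given: they have to be found in the camera images.
- groove (a point): middle of the groove in the reel stand's axle, on the axle's axis, 60 mm above the table. The groove is 12 mm high (54 to 66 mm above the table), 9 mm in diameter. The axle's top is 23 mm above this point, the foot's top face 46 mm below it. With cork disc and reel on, the reel's top is 14 mm below it
- cork_center (a point): centre (half-way up) of the loose plain cork disc: diameter 52 mm, 14 mm thick, with a through hole of 22 mm; lies flat on the table. Grasp it across its diameter
- reel_center (a point): centre (half-way up) of the loose empty wooden reel: two round flanges of diameter 56 mm, 4 mm thick, on a thinner core (38 mm), 18 mm high in all, with a through hole of 22 mm; stands flat on the table, either way up the same. Grasp it across the flanges
- clip_center (a point): centre (half-way up, 18 mm above the underside) of the loose spring clip, which lies flat, tabs up. z (up) is the axis of the hole for the axle. Tabs: upright plates facing +y and -y, 22 mm wide along x, 4 mm thick, 4 to 36 mm above the underside; outer faces 50 mm apart shut, 38 mm fully squeezed. Jaws 4 mm thick, their mid-height 12 mm below this point. Grasp it by the tabs, closing along y
- clip_jaw (a joint): how far each jaw of the clip is drawn back: 0 shut (springs shut when let go), 0.006 m fully spread; both move alike. Squeezing the tabs together takes 3 to 6 N and spreads the jaws (their arms cross). Jaw opening: 10 mm across when shut (will not pass the axle), 22 mm round when fully spread
- clip: the steel spring clip as a whole, about 64 g; origin at the centre of its underside, axes as clip_center. Frame under the jaws 48 mm along x, 34 mm along y, 4 mm thick, with a hole of 23 mm; looks the same turned half round
- reel: the wooden reel; origin at the centre of its underside
- cork_disc: the cork disc; origin at the centre of its underside
- stand: the fixed reel stand; origin on the table, on the axle's axis, z up. A round grey foot, diameter 110 mm, top face 14 mm above the table, with one upright steel axle stub at its centre, diameter 14 mm, its slightly chamfered top 83 mm above the table
- tape_b: bystander: loose roll of masking tape, 93 by 98 mm, 24 mm high, lying flat at the far left; origin at the middle of its underside
- tea_tin: bystander: loose low round tin, diameter 86 mm, 40 mm high, beyond the stand; origin at the centre of its underside

How it is judged:
On the way, in this order (a step that is already met when the one before it is completed fails the run):
1. the cork disc lies flat on the foot, round the axle, let go (horizontal distance between cork_center and groove below 0.006 m and height (world z) of cork_center below 0.024 m and angle between cork_center's own z axis and vertical below 0.1 rad and contact force between the fingers and cork_disc below 0.1 N), for 0.2 s.
2. the reel lies flat on the cork disc, round the axle, let go (horizontal distance between reel_center and groove below 0.006 m and height (world z) of reel_center below 0.04 m and angle between reel_center's own z axis and vertical below 0.1 rad and contact force between the fingers and reel below 0.1 N), for 0.2 s.
3. the clip is held squeezed open, wholly above the axle's top and over it (value of joint clip_jaw above 0.004 m and height (world z) of clip above 0.083 m and horizontal distance between clip_center and groove below 0.03 m and contact force between the fingers and clip above 1 N), for 0.1 s.
At the end, for the whole second after the job is handed in: gripper holding the clip still round the axle: jaws drawn back over 4.5 mm, axis within 6 mm, jaw mid-height within 4.5 mm of the groove's middle, tilt under 0.15 rad, touching neither reel nor stand; cork disc flat on the foot, reel flat on it (3 mm in height, 6 mm off axis), reel let go (all of step 2 and horizontal distance between each of cork_center, clip_center and groove below 0.006 m and height (world z) of cork_center between 0.018 and 0.024 m and angle between cork_center's own z axis and vertical below 0.1 rad and height (world z) of reel_center above 0.034 m and value of joint clip_jaw above 0.0045 m and z of clip in the frame of groove between -0.0105 and -0.0015 m and angle between clip_center's own z axis and vertical below 0.15 rad and linear speed of clip below 0.02 m/s and contact force between the fingers and clip above 1 N and contact force between clip and reel below 0.2 N and contact force between clip and stand below 0.2 N); the arm keeps its last pose, push and grip.
It fails at once if the clip is shut round the axle (value of joint clip_jaw below 0.0015 m and horizontal distance between clip_center and groove below 0.009 m and z of clip in the frame of groove below 0.012 m).
It fails at once if the tape roll or the tin is moved by more than 20 mm (distance of any of tape_b, tea_tin from where it was at the start of the episode above 0.02 m).
It also fails if it takes over 72 s, if anything falls off the work surface, if the arm or the gripper's body presses on something with over 40 N, if the wrist force passes 120 N, or if a joint passes its speed limit or range.

## Working session

There is one attempt and no reset: what is moved stays moved. The work goes in short steps, Python scripts to look and compute and a tool call to move; the robot and the scene stay as the last step left them, time stands still between calls to the robot, and variables do not carry over. Pictures are saved under pics/ and viewed, at most 10 in all, crops included, and the job is handed in when it is done.

Besides the shell and the picture viewer there is one more tool, called after ">>>" as name([rows], argument=value, ...), one row to a line, values as JSON. carry_out: Moves the arm, as the interface text tells. Its arguments: {"type":"object","properties":{"commands":{"type":"array","items":{"type":"array"}}},"required":["commands"]}

```bash
mkdir -p pics; python3 - <<'E'
from station import state,camera,calibration
import cv2,numpy as np
s=state();print(s)
for n in("scene","side","wrist"):
    c=calibration(n);print(n,np.round(c["camera_matrix"],2).tolist(),np.round(c["R"],4).tolist(),np.round(c["t"],4).tolist())
    im=camera(n);cv2.imwrite(f"pics/{n}0.png",im[:,:,::-1])
E
```

```text
{'clock': 0.0, 'qpos': array([ 1.25798127e+00,  3.20253774e-01,  1.56571300e+00, -2.69505844e-06,
        1.25735821e+00, -1.99916047e-02]), 'dq': array([-0.00164895,  0.00015522, -0.00091349, -0.00081923, -0.00028523,
       -0.00079276]), 'tau': array([ 1.86453974e-03, -4.15540123e+01, -2.34164339e+01,  1.94053391e-04,
        8.19872454e-03, -5.29952882e-07]), 'eef_pos': array([0.16580652, 0.55001018, 0.197891  ]), 'orientation': array([ 1.45888730e-01,  9.89300626e-01, -8.54410005e-04, -1.42204199e-04]), 'force': array([ 0.31007351, -0.527896  ,  0.26506086]), 'torque': array([ 0.07511495, -0.00704259, -0.01949937]), 'grasp_force': 0.0, 'finger_gap': 0.08545179327603322}
scene [[426.34, 0.0, 280.15], [0.0, 426.34, 205.8], [0.0, 0.0, 1.0]] [[-0.4974, -0.8675, 0.0084], [-0.5182, 0.2893, -0.8049], [0.6958, -0.4047, -0.5934]] [0.2742, 0.346, 0.5605]
side [[451.81, 0.0, 284.21], [0.0, 451.81, 204.5], [0.0, 0.0, 1.0]] [[0.9087, -0.4172, -0.0117], [-0.2346, -0.4873, -0.8411], [0.3452, 0.7671, -0.5407]] [-0.4923, 0.18, 0.9769]
wrist [[325.19, 0.0, 275.61], [0.0, 325.19, 204.96], [0.0, 0.0, 1.0]] [[0.2895, 0.9572, -0.0012], [0.9056, -0.2735, 0.3241], [0.3099, -0.0949, -0.946]] [-0.5736, -0.0425, 0.3799]
```

View pics/scene0.png

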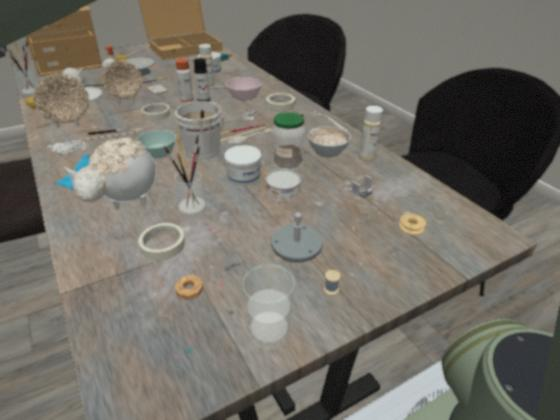

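View pics/side0.png

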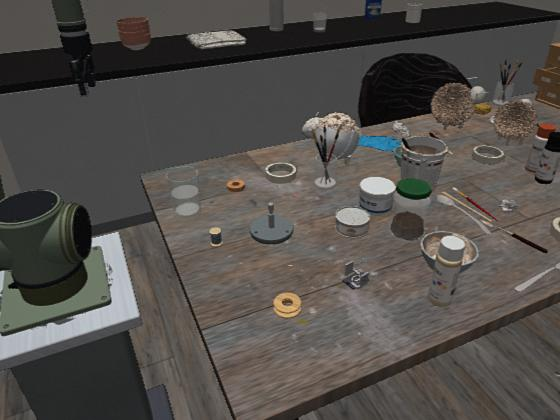

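The scene view shows the stand at (297,242), an orange cork disc at (189,286), a yellow reel at (412,223), the clip at (361,186) and the tin at (283,184). In the side view these are at (271,229), (235,185), (287,305), (355,276) and (352,221). A glass stands near the cork disc, and a bottle near the clip.

```bash
cat > h.py <<'E'
import cv2,numpy as np
from station import state,camera,calibration
def ray(n,uv,c=None):
    c=c or calibration(n);K=c["camera_matrix"];R=np.array(c["R"]);t=np.array(c["t"])
    x=(uv[0]-K[0][2])/K[0][0];y=(uv[1]-K[1][2])/K[1][1]
    if n=="wrist":
        r=np.hypot(x,y);d=np.array([np.sin(r)*x/max(r,1e-9),np.sin(r)*y/max(r,1e-9),np.cos(r)])
    else: d=np.array([x,y,1])
    return -R.T@t,R.T@d
def plane(n,uv,z,c=None):
    o,d=ray(n,uv,c);return o+d*(z-o[2])/d[2]
def tri(a,b):
    A=0;B=0
    for o,d in(a,b):
        d=d/np.linalg.norm(d);P=np.eye(3)-np.outer(d,d);A=A+P;B=B+P@o
    return np.linalg.solve(A,B)
E
python3 - <<'E'
from h import *
I={n:cv2.imread(f"pics/{n}0.png") for n in("scene","side","wrist")}
g={"cork":((189,286),(235,185),.007),"reel":((412,223),(287,305),.009)}
for k,(a,b,z) in g.items():
    for n,p in(("scene",a),("side",b)):
        hsv=cv2.cvtColor(I[n],cv2.COLOR_BGR2HSV)
        m=cv2.inRange(hsv,(8,110,90),(30,255,255))
        w=np.zeros_like(m);cv2.circle(w,p,22,255,-1);m&=w
        cs,_=cv2.findContours(m,0,2);c=max(cs,key=cv2.contourArea)
        (u,v),ax,an=cv2.fitEllipse(cv2.convexHull(c));print(k,n,round(u,1),round(v,1),np.round(ax),plane(n,(u,v),z).round(4))
for k,a,b in(("axletop",(297,214),(270,204)),("clip",(361,186),(355,276)),("tin",(283,180),(352,216)),("foot",(297,241),(271,228)),("glass rim",(269,283),(183,175)),("spool",(332,275),(215,231)),("bottle top",(373,111),(453,243)),("brush tips",(175,150),(325,115))):
    print(k,tri(ray("scene",a),ray("side",b)).round(3))
def crop(n,u,v,r=30,s=6): return cv2.resize(I[n][v-r:v+r,u-r:u+r],None,fx=s,fy=s,interpolation=cv2.INTER_CUBIC)
cv2.imwrite("pics/crops.png",np.hstack([crop("scene",361,186),crop("side",355,276)]))
E
```

```text
cork scene 188.7 287.2 [21. 26.] [0.4911 0.2334 0.007 ]
cork side 235.1 183.9 [ 9. 17.] [0.4947 0.244  0.007 ]
reel scene 412.1 220.7 [4. 7.] [ 0.4333 -0.2781  0.009 ]
reel side 287.1 305.0 [25. 28.] [ 0.4253 -0.2677  0.009 ]
axletop [ 0.501 -0.01   0.082]
clip [ 0.593 -0.258  0.016]
tin [ 0.688 -0.086  0.036]
foot [ 0.5   -0.012  0.011]
glass rim [0.33  0.148 0.124]
spool [ 0.36  -0.001  0.039]
bottle top [ 0.721 -0.379  0.144]
brush tips [0.733 0.161 0.187]
```

View pics/crops.png

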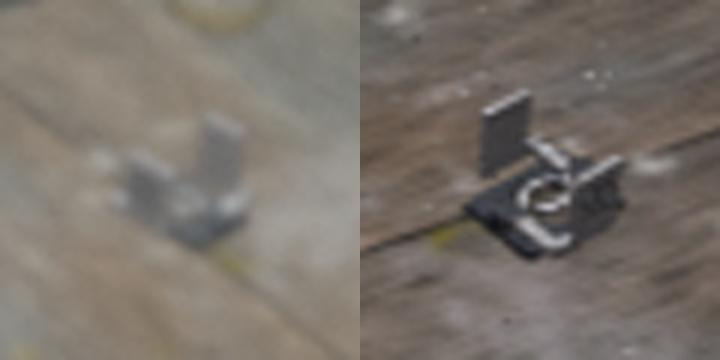

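View pics/wrist0.png

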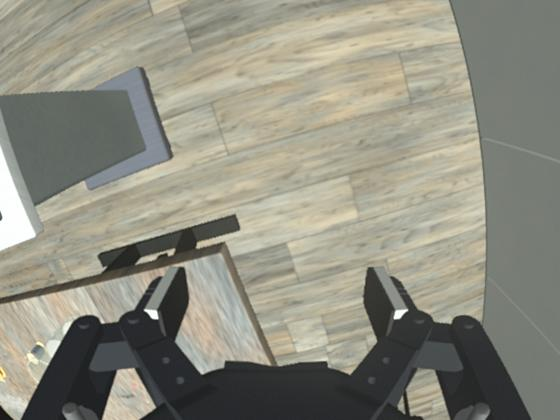

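>>> carry_out([
  [1,[0,0,0],[0,0,-8.4]],
  [1,[0,0,0],[0,0,-8.4]],
  [1,[-0.033,-0.031,0],[0,0,0]],
  [1,[-0.033,-0.031,0],[0,0,0]],
  [1,[-0.033,-0.031,0],[0,0,0]],
  [1,[-0.033,-0.031,0],[0,0,0]],
  [1,[-0.033,-0.031,0],[0,0,0]],
  [1,[-0.033,-0.031,0],[0,0,0]],
  [1,[-0.033,-0.031,0],[0,0,0]],
  [1,[-0.033,-0.031,0],[0,0,0]],
  [1,[-0.033,-0.031,0],[0,0,0]],
  [1,[-0.033,-0.031,0],[0,0,0]],
  [1,[0,0,0],[0,0,0]],
  [1,[0,0,0],[0,0,0]],
])

```text
clock: 1.9
eef_pos: [0.4955, 0.2408, 0.1984]
orientation: [0.0, 1.0, 0.0, -0.001]
force: [-0.8, -0.7, -0.7]
finger_gap: 0.0851
grasp_force: 0.0
```

```bash
cat >> h.py <<'E'
from scipy.spatial.transform import Rotation as Ro
def tool(p):  # world delta from TCP to p in tool axes
    s=state();R=Ro.from_quat(s["orientation"]);return R.inv().apply(np.array(p)-s["eef_pos"]).round(4)
def ell(n,im,p,r,lo,hi):
    m=cv2.inRange(cv2.cvtColor(im,cv2.COLOR_RGB2HSV),lo,hi);w=np.zeros_like(m);cv2.circle(w,p,r,255,-1);m&=w
    c=max(cv2.findContours(m,0,2)[0],key=cv2.contourArea)
    return cv2.fitEllipse(cv2.convexHull(c)),c
E
python3 - <<'E'
from h import *
s=state();print(s["clock"],s["eef_pos"],s["orientation"],s["qpos"])
c=calibration("wrist");im=camera("wrist");np.save("w1.npy",im);cv2.imwrite("pics/w1.png",im[:,:,::-1])
m=cv2.inRange(cv2.cvtColor(im,cv2.COLOR_RGB2HSV),(8,120,90),(25,255,255))
for k in cv2.findContours(m,0,2)[0]:
    if cv2.contourArea(k)>300:
        e=cv2.fitEllipse(cv2.convexHull(k))
        W=np.array([plane("wrist",q[0],.014,c)[:2] for q in cv2.convexHull(k)],np.float32)
        print(e,plane("wrist",e[0],.010,c),cv2.minEnclosingCircle(W))
E
```

```text
1.9 [0.4955487  0.24076618 0.19837435] [ 3.74375131e-05  9.99999812e-01  6.60056892e-05 -6.07715860e-04] [ 4.30995156e-01  2.82575989e-01  1.61922779e+00  6.63550014e-04
  1.24083805e+00 -1.13994162e+00]
((269.243896484375, 168.21470642089844), (43.08440399169922, 44.10744857788086), 50.75471878051758) [0.49278934 0.23260749 0.01      ] ((0.49221184849739075, 0.23281459510326385), 0.02543376199901104)
```

View pics/w1.png

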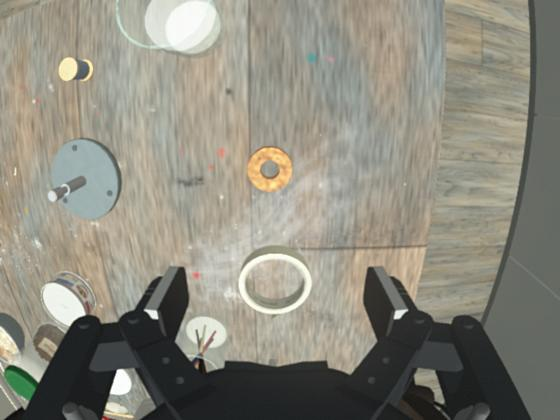

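>>> carry_out([
  [1,[0.003,-0.008,0.03],[0,0,0]],
  [1,[0,0,0.03],[0,0,0]],
  [1,[0,0,0.03],[0,0,0]],
  [1,[0,0,0.03],[0,0,0]],
  [1,[0,0,0.03],[0,0,0]],
  [1,[0,0,0.02],[0,0,0]],
  [1,[0,0,0.015],[0,0,0]],
  [1,[0,0,0.009],[0,0,0]],
  [1,[0,0,0],[0,0,0]],
  [1,[0,0,0],[0,0,0]],
])

```text
clock: 3.2
eef_pos: [0.4936, 0.233, 0.0054]
orientation: [-0.0, 1.0, 0.0, 0.001]
force: [-0.1, -0.3, 0.9]
finger_gap: 0.0855
grasp_force: 0.0
```

```bash
python3 - <<'E'
from h import *
# old wrist view: stand foot + axle top (calibration at that pose reconstructed)
s=state();print(s["eef_pos"],s["orientation"])
c=calibration("wrist");R=np.array(c["R"]);t=np.array(c["t"]);C=-R.T@t;print("cam offset",C-s["eef_pos"])
im=np.load("w1.npy");C1=C-s["eef_pos"]+np.array([.49555,.24077,.19837]);c1=dict(c,t=-R@C1)
hsv=cv2.cvtColor(im,cv2.COLOR_RGB2HSV);print(hsv[200,90],hsv[190,60],hsv[150,85],im[200,90])
for p,z in(((52,195),.083),((85,180),.014)): print(plane("wrist",p,z,c1))
m=cv2.inRange(hsv,tuple(int(max(0,q)) for q in hsv[150,85].astype(int)-[15,30,40]),tuple(int(q) for q in hsv[150,85].astype(int)+[15,30,30]))
w=np.zeros_like(m);cv2.circle(w,(85,180),50,255,-1);m=cv2.morphologyEx(m&w,cv2.MORPH_CLOSE,np.ones((5,5)))
k=max(cv2.findContours(m,0,2)[0],key=cv2.contourArea);h=cv2.convexHull(k)
W=np.array([plane("wrist",q[0],.014,c1)[:2] for q in h],np.float32);print(cv2.minEnclosingCircle(W),cv2.fitEllipse(W))
for n in("scene","side"):
    im=camera(n);cv2.imwrite(f"pics/{n}1.png",im[:,:,::-1])
E
```

```text
[0.49359649 0.23300772 0.0053671 ] [-2.64629796e-04  9.99999713e-01  3.26212157e-04  6.30840246e-04]
cam offset [-0.08284406 -0.0012238   0.17444075]
[ 88  26 177] [ 38   9 120] [ 92  26 177] [159 177 176]
[ 0.50059613 -0.00857285  0.083     ]
[ 0.50213351 -0.00503073  0.014     ]
((0.5017600059509277, -0.00934134516865015), 0.05372067540884018) ((0.5017122626304626, -0.009095859713852406), (0.1060192883014679, 0.1067514643073082), 33.97069549560547)
```

>>> carry_out([
  [1,[0,0,0.003],[0,0,0]],
  [-1,[0,0,0],[0,0,0]],
  [-1,[0,0,0],[0,0,0]],
  [-1,[0,0,0],[0,0,0]],
  [-1,[0,0,0],[0,0,0]],
  [-1,[0,0,0],[0,0,0]],
  [-1,[0,0,0],[0,0,0]],
])

```text
clock: 4.18
eef_pos: [0.4931, 0.2327, 0.0017]
orientation: [-0.0, 1.0, 0.0, 0.0]
force: [-0.4, 0.6, -0.2]
finger_gap: -0.0002
grasp_force: 0.0
```

```bash
python3 - <<'E'
from h import *
w=camera("wrist")[:,:,::-1];a=camera("scene")[:,:,::-1];b=camera("side")[:,:,::-1]
f=lambda i,u,v,r:cv2.resize(i[max(0,v-r):v+r,max(0,u-r):u+r],(380,380),interpolation=cv2.INTER_CUBIC)
cv2.imwrite("pics/m1.png",np.hstack([f(w,275,250,130),f(a,189,270,50)]))
E
```

```text
(no output)
```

View pics/m1.png

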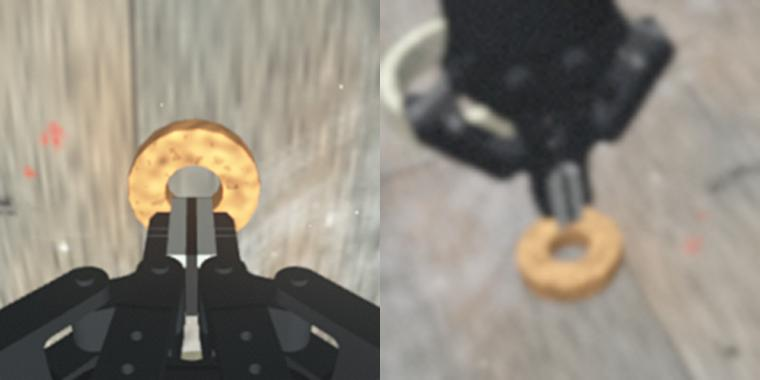

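The fingers have shut above the cork, with their tips appearing at the hole's far edge. I'll triangulate the tip and the cork before moving again.

```bash
python3 - <<'E'
from h import *
print(state()["eef_pos"],state()["finger_gap"])
print("tip",tri(ray("wrist",(277,255)),ray("scene",(188.5,278.4))))
im={n:camera(n) for n in("wrist","scene","side")}
g={"wrist":((277,245),60),"scene":((189,286),25),"side":((235,185),20)}
for n,(p,r) in g.items():
    e,c=ell(n,im[n],p,r,(8,110,90),(25,255,255));W=np.array([plane(n,q[0],.007)[:2] for q in c],np.float32)
    print(n,np.round(e[0],1),np.round(e[1],1),plane(n,e[0],.007).round(4),cv2.minEnclosingCircle(W))
f=lambda i,u,v,r:cv2.resize(i[max(0,v-r):v+r,max(0,u-r):u+r,::-1],(590,590),interpolation=cv2.INTER_CUBIC)
cv2.imwrite("pics/m2.png",f(im["side"],235,170,40))
E
```

```text
[0.49310686 0.23271387 0.00171281] -0.00024357070351753213
tip [0.48410643 0.23242904 0.0363609 ]
wrist [277.1 245.4] [86.8 89.4] [0.4932 0.2325 0.007 ] ((0.49421873688697815, 0.2325628399848938), 0.0275779590010643)
scene [189.2 290.4] [13.7 23.2] [0.4829 0.2354 0.007 ] ((0.48124098777770996, 0.23514707386493683), 0.02163269743323326)
side [235.1 183.9] [ 8.6 17.3] [0.4947 0.244  0.007 ] ((0.49469730257987976, 0.2441086769104004), 0.02633090503513813)
```

View pics/m2.png

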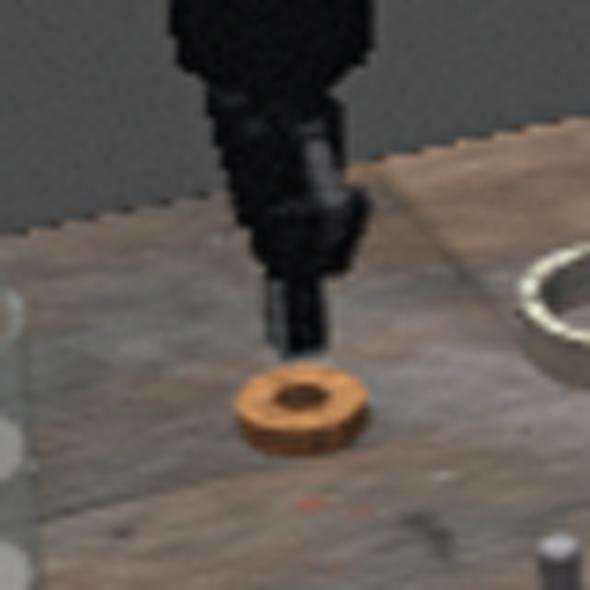

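The side view confirms it: the shut fingertips sit about 35 mm above the table while the reported TCP z is 2 mm. The real fingertips therefore end about 34 mm behind the reported TCP. I'll open, lower step by step, and check.

>>> carry_out([
  [1,[0,0,0],[0,0,0]],
  [1,[0,0,0],[0,0,0]],
  [1,[0,0,0],[0,0,0]],
  [1,[0,0,0],[0,0,0]],
  [1,[0,0,0.01],[0,0,0]],
  [1,[0,0,0.01],[0,0,0]],
  [1,[0,0,0.005],[0,0,0]],
  [1,[0,0,0.005],[0,0,0]],
  [1,[0,0,0],[0,0,0]],
  [1,[0,0,0],[0,0,0]],
])

```text
clock: 5.72
eef_pos: [0.4933, 0.2328, -0.0281]
orientation: [-0.0, 1.0, 0.0, 0.0]
force: [0.3, 1.2, 0.2]
finger_gap: 0.0853
grasp_force: 0.0
```

```bash
python3 - <<'E'
from h import *
print(state()["eef_pos"],state()["force"])
im={n:camera(n)[:,:,::-1] for n in("wrist","side","scene")}
f=lambda i,u,v,r:cv2.resize(i[max(0,v-r):v+r,max(0,u-r):u+r],(390,390),interpolation=cv2.INTER_CUBIC)
cv2.imwrite("pics/m3.png",np.hstack([f(im["side"],235,170,40),f(im["scene"],189,270,50)]))
E
```

```text
[ 0.49329965  0.23280453 -0.02813331] [0.28659285 1.15257902 0.19592471]
```

View pics/m3.png

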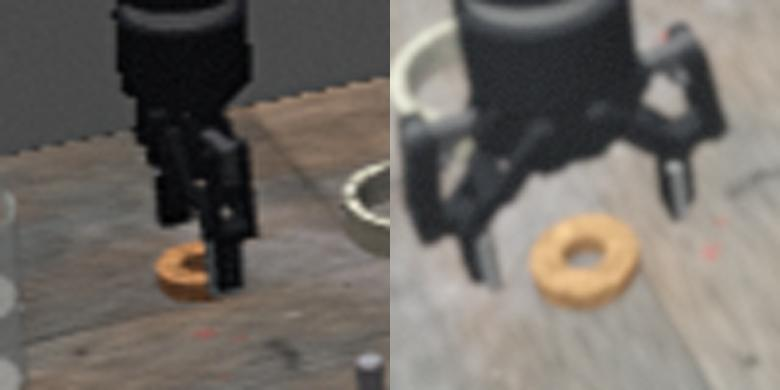

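The open fingers straddle the cork, with their tips still just above the table. I'll go 8 mm lower and close.

>>> carry_out([
  [1,[0,0,0.004],[0,0,0]],
  [1,[0,0,0.003],[0,0,0]],
  [1,[0,0,0],[0,0,0]],
  [-1,[0,0,0],[0,0,0]],
  [-1,[0,0,0],[0,0,0]],
  [-1,[0,0,0],[0,0,0]],
  [-1,[0,0,0],[0,0,0]],
  [-1,[0,0,0],[0,0,0]],
])

```text
clock: 6.88
eef_pos: [0.4936, 0.2329, -0.0348]
orientation: [-0.0, 1.0, 0.0, 0.001]
force: [-0.2, -0.7, 5.5]
finger_gap: 0.0492
grasp_force: 62.5
```

>>> carry_out([
  [-1,[0,0,-0.01],[0,0,0]],
  [-1,[0,0,-0.03],[0,0,0]],
  [-1,[0,0,-0.04],[0,0,0]],
  [-1,[0,0,-0.04],[0,0,0]],
  [-1,[-0.0075,-0.03,0],[0,0,0]],
  [-1,[0,-0.03,0],[0,0,0]],
  [-1,[0,-0.03,0],[0,0,0]],
  [-1,[0,-0.03,0],[0,0,0]],
  [-1,[0,-0.03,0],[0,0,0]],
  [-1,[0,-0.03,0],[0,0,0]],
  [-1,[0,-0.03,0],[0,0,0]],
  [-1,[0,-0.02,0],[0,0,0]],
  [-1,[0,-0.012,0],[0,0,0]],
  [-1,[0,0,0],[0,0,0]],
  [-1,[0,0,0],[0,0,0]],
])

```text
clock: 8.75
eef_pos: [0.5007, -0.0088, 0.0847]
orientation: [-0.0, 1.0, 0.0, -0.0]
force: [-1.1, 1.3, -0.2]
finger_gap: 0.0491
grasp_force: 62.0
```

```bash
python3 - <<'E'
from h import *
s=state();print(s["eef_pos"],s["orientation"],s["finger_gap"])
im={n:camera(n) for n in("wrist","side","scene")}
for n in im:np.save(n+"2.npy",im[n])
f=lambda i,u,v,r:cv2.resize(i[max(0,v-r):v+r,max(0,u-r):u+r,::-1],(390,390),interpolation=cv2.INTER_CUBIC)
cv2.imwrite("pics/m4.png",np.hstack([f(im["wrist"],275,215,100),f(im["scene"],297,215,50)]))
E
```

```text
[ 0.50065378 -0.00875118  0.08471165] [-4.08793962e-04  9.99999897e-01  1.90632041e-04 -3.97358651e-05] 0.04906588617422018
```

View pics/m4.png

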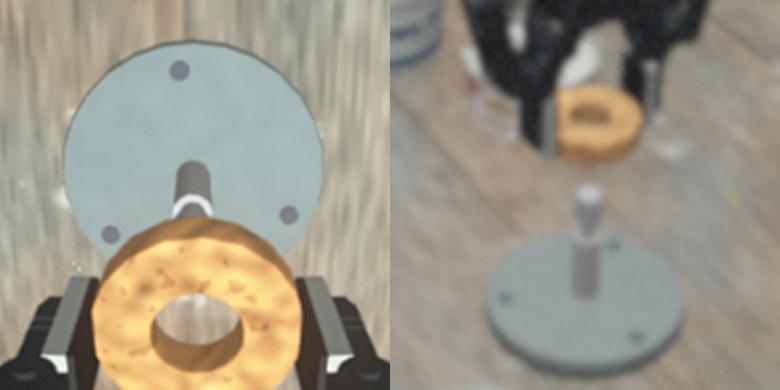

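The cork is held level between the fingers. The wrist view (left) shows the foot directly ahead and the axle just beyond the cork's rim. I'll measure the axis precisely from numbers.

```bash
python3 - <<'E'
from h import *
s=state();print(s["eef_pos"])
im=np.load("wrist2.npy");hsv=cv2.cvtColor(im,cv2.COLOR_RGB2HSV)
m=cv2.inRange(hsv,(80,12,110),(105,60,255));w=np.zeros_like(m);w[:,205:347]=255;w[:260]&=255
w[252:]=0;m&=w
k=max(cv2.findContours(m,0,2)[0],key=cv2.contourArea);h=cv2.convexHull(k)
pts=np.array([p[0] for p in k if p[0][1]<215 and p[0][1]>120])
W=np.array([plane("wrist",q,.014)[:2] for q in pts])
A=np.c_[2*W,np.ones(len(W))];x=np.linalg.lstsq(A,(W**2).sum(1),rcond=None)[0]
r=np.sqrt(x[2]+x[0]**2+x[1]**2);print("foot",x[:2],r,np.abs(np.hypot(*(W-x[:2]).T)-r).max())
# fixed radius
from scipy.optimize import least_squares
q=least_squares(lambda p:np.hypot(*(W-p).T)-.055,x[:2],loss="soft_l1",f_scale=.001);print(q.x)
# cork outer top
e,c=ell("wrist",im,(276,283),70,(8,100,70),(25,255,255))
t=c[:,0];print(cv2.boundingRect(c))
mk=cv2.inRange(hsv,(8,100,70),(25,255,255))
for n,h0 in(("scene",(297,214)),("side",(270,204))):
    g=cv2.cvtColor(np.load(n+"2.npy"),cv2.COLOR_RGB2HSV)[:,:,:];v=g[h0[1]-12:h0[1]+13,h0[0]-9:h0[0]+10,2];print(n);print(v[::2,::2])
# cork in scene/side at centre height .1265
for n,p in(("scene",(302,200)),("side",(272,190))):
    i=np.load(n+"2.npy");e,c=ell(n,i,p,30,(8,100,70),(25,255,255));print(n,np.round(e[0],1),np.round(e[1],1),plane(n,e[0],.1265).round(4))
E
```

```text
[ 0.50067507 -0.00866221  0.08468514]
foot [ 0.48392587 -0.01176494] 0.040455072732598324 0.028823741334109115
[ 0.50396405 -0.01068693]
(221, 226, 110, 103)
scene
[[116 126 161 170 169 181 190 184 164 151]
 [120 125 149 147 141 143 149 147 142 142]
 [144 144 148 148 142 137 138 139 142 146]
 [153 154 150 148 142 142 145 149 152 152]
 [162 159 157 151 151 147 147 151 153 155]
 [170 163 159 157 167 170 162 156 158 159]
 [169 165 160 163 186 192 178 163 163 165]
 [167 167 162 149 163 172 157 152 163 165]
 [168 167 167 147 130 132 129 147 155 162]
 [169 162 162 147 127 125 127 151 155 154]
 [171 163 162 158 132 125 140 156 157 155]
 [164 161 159 163 139 130 156 155 154 154]
 [161 158 158 157 157 153 159 154 143 152]]
side
[[ 82  74  77  79  61  65  21  24  14  95]
 [112  81  81  82  61  64  11  14  29 121]
 [117 117 123 123 116  80  73  96 120 112]
 [112 116 114 114 108 102  96 104 116 117]
 [104 103  99  96 100 108 114 114 120 122]
 [114 105  97  96 114 132 112 112 109 112]
 [119 119 107 112 165 166 110 121 123 123]
 [112 113 118 109  60  68  80 123 119 117]
 [121 124 122 112  64  66  84 131 123 119]
 [116 121 129 138  78  63  96 119 124 126]
 [129 132 127 118  93  60 115 119 119 124]
 [125 115 117 116 143 116 111 119 125 139]
 [117 117 122 116  63  64  72 120 114 116]]
scene [299.2 196.2] [19.7 24.7] [ 0.5004 -0.0128  0.1265]
side [266.7 187.6] [14.9 16.7] [ 0.4951 -0.0049  0.1265]
```

```bash
python3 - <<'E'
from h import *
print(plane("scene",(297.9,214),.083),plane("side",(270.2,204),.083))
from scipy.optimize import least_squares
im=np.load("wrist2.npy");hsv=cv2.cvtColor(im,cv2.COLOR_RGB2HSV)
print(hsv[150,275],hsv[180,230],hsv[125,275])
m=((hsv[:,:,0]>82)&(hsv[:,:,0]<110)&(hsv[:,:,1]>12)).astype(np.uint8)*255
m[250:]=0;m[:,:200]=0;m[:,350:]=0;m=cv2.morphologyEx(m,cv2.MORPH_OPEN,np.ones((5,5)))
k=max(cv2.findContours(m,0,2)[0],key=cv2.contourArea);print(cv2.boundingRect(k))
p=k[:,0][k[:,0,1]<222];W=np.array([plane("wrist",q,.014)[:2] for q in p])
q=least_squares(lambda x:np.hypot(*(W-x[:2]).T)-x[2],[.5,-.01,.055],loss="soft_l1",f_scale=.0005);print(q.x,len(W),np.median(abs(q.fun)))
# axle shaft mid-columns in wrist: dark pixels above cork
for r in(200,206,212,218,224): 
    row=hsv[r,255:300,2].astype(int);print(r,row[::2])
E
```

```text
[ 0.50035385 -0.01146489  0.083     ] [ 0.49987797 -0.0120202   0.083     ]
[ 92  25 181] [ 92  24 181] [ 21  32 170]
(209, 137, 131, 108)
[ 0.50014291 -0.01095842  0.05193601] 135 0.0003750206088464908
200 [183 183 183 184 183 184 140 110 115 119 124 123 129 177 187 185 184 183
 185 184 185 184 183]
206 [180 181 181 179 183 141 110 114 118 123 126 126 130 129 176 183 184 182
 183 182 186 183 185]
212 [182 180 182 183 182 124 111 115 120 124 127 128 128 128 169 184 184 184
 183 184 184 186 186]
218 [180 181 180 184 174 156 230 232 211 194 202 226 231 202 149 182 181 182
 181 182 184 184 185]
224 [180 182 181 179 203 209 123 118 122 126 128 129 132 206 218 182 183 182
 182 182 183 183 183]
```

>>> carry_out([
  [-1,[0,-0.0015,0],[0,0,0]],
  [-1,[0,0,0.02],[0,0,0]],
  [-1,[0,0,0.015],[0,0,0]],
  [-1,[0,0,0.015],[0,0,0]],
  [-1,[0,0,0.02],[0,0,0]],
  [-1,[0,0,0.02],[0,0,0]],
  [-1,[0,0,0.01],[0,0,0]],
  [-1,[0,0,0.004],[0,0,0]],
  [-1,[0,0,0],[0,0,0]],
  [-1,[0,0,0],[0,0,0]],
])

```text
clock: 10.15
eef_pos: [0.5013, -0.0108, -0.0187]
orientation: [-0.0, 1.0, 0.0, 0.001]
force: [0.2, -0.4, -0.7]
finger_gap: 0.0493
grasp_force: 62.0
```

>>> carry_out([
  [1,[0,0,0],[0,0,0]],
  [1,[0,0,0],[0,0,0]],
  [1,[0,0,0],[0,0,0]],
  [1,[0,0,0],[0,0,0]],
  [1,[0,0,-0.03],[0,0,0]],
  [1,[0,0,-0.04],[0,0,0]],
  [1,[0,0,-0.04],[0,0,0]],
  [1,[0,0,-0.03],[0,0,0]],
  [1,[0.01,-0.035,0],[0,0,0]],
  [1,[0.01,-0.035,0],[0,0,0]],
  [1,[0.01,-0.035,0],[0,0,0]],
  [1,[0.01,-0.035,0],[0,0,0]],
  [1,[0.01,-0.035,0],[0,0,0]],
  [1,[0.01,-0.035,0],[0,0,0]],
  [1,[0.01,-0.035,0],[0,0,0]],
  [1,[0.002,-0.015,0],[0,0,0]],
  [1,[0,0,0],[0,0,0]],
  [1,[0,0,0],[0,0,0]],
])

```text
clock: 12.4
eef_pos: [0.4289, -0.2698, 0.1206]
orientation: [-0.001, 1.0, 0.0, -0.0]
force: [0.4, 0.2, -1.0]
finger_gap: 0.0857
grasp_force: 0.0
```

```bash
python3 - <<'E'
from h import *
s=state();print(s["eef_pos"],s["orientation"],s["qpos"])
im=camera("wrist");np.save("wrist3.npy",im);hsv=cv2.cvtColor(im,cv2.COLOR_RGB2HSV)
m=cv2.inRange(hsv,(12,70,90),(35,255,255))
for k in cv2.findContours(m,0,2)[0]:
    if cv2.contourArea(k)>200:
        h=cv2.convexHull(k);W=np.array([plane("wrist",q[0],.018)[:2] for q in h],np.float32);print(cv2.boundingRect(k),cv2.contourArea(k),cv2.minEnclosingCircle(W),plane("wrist",cv2.fitEllipse(h)[0],.009).round(4))
a=camera("scene");b=camera("side")
for n,i,p in(("scene",a,(297,240)),("side",b,(271,226))):
    e,c=ell(n,i,p,25,(8,110,70),(25,255,255));print("cork",n,np.round(e[0],1),np.round(e[1],1),plane(n,e[0],.021).round(4))
cv2.imwrite("pics/w3.png",im[:,:,::-1])
E
```

```text
[ 0.42891876 -0.26983356  0.12055857] [-5.08684378e-04  9.99999766e-01  4.39266336e-04 -1.27067709e-04] [-5.84649747e-01  2.79531494e-01  1.83609367e+00  6.91929935e-04
  1.02666469e+00 -2.15682184e+00]
(481, 234, 39, 44) 956.5 ((0.5032744407653809, -0.00815293937921524), 0.03185972943902016) [ 0.5084 -0.0011  0.009 ]
(246, 155, 63, 64) 3061.5 ((0.42492079734802246, -0.2691795229911804), 0.029503419995307922) [ 0.4265 -0.2691  0.009 ]
cork scene [297.2 237.6] [17.4 20.8] [ 0.4991 -0.0114  0.021 ]
cork side [267.2 225.3] [11.  15.6] [ 0.4907 -0.0098  0.021 ]
```

>>> carry_out([
  [1,[0.0025,0.0007,0.02],[0,0,0]],
  [1,[0,0,0.03],[0,0,0]],
  [1,[0,0,0.03],[0,0,0]],
  [1,[0,0,0.03],[0,0,0]],
  [1,[0,0,0.02],[0,0,0]],
  [1,[0,0,0.015],[0,0,0]],
  [1,[0,0,0.007],[0,0,0]],
  [1,[0,0,0],[0,0,0]],
  [1,[0,0,0],[0,0,0]],
  [-1,[0,0,0],[0,0,0]],
  [-1,[0,0,0],[0,0,0]],
  [-1,[0,0,0],[0,0,0]],
  [-1,[0,0,0],[0,0,0]],
  [-1,[0,0,0],[0,0,0]],
])

```text
clock: 14.3
eef_pos: [0.4266, -0.2704, -0.0299]
orientation: [-0.0, 1.0, -0.0, 0.001]
force: [-1.8, 0.9, 10.2]
finger_gap: 0.0526
grasp_force: 60.5
```

>>> carry_out([
  [-1,[0,0,-0.01],[0,0,0]],
  [-1,[0,0,-0.03],[0,0,0]],
  [-1,[0,0,-0.04],[0,0,0]],
  [-1,[0,0,-0.035],[0,0,0]],
  [-1,[-0.01,0.035,0],[0,0,0]],
  [-1,[-0.01,0.035,0],[0,0,0]],
  [-1,[-0.01,0.035,0],[0,0,0]],
  [-1,[-0.01,0.035,0],[0,0,0]],
  [-1,[-0.01,0.035,0],[0,0,0]],
  [-1,[-0.01,0.035,0],[0,0,0]],
  [-1,[-0.01,0.035,0],[0,0,0]],
  [-1,[-0.004,0.0145,0],[0,0,0]],
  [-1,[0,0,0],[0,0,0]],
  [-1,[0,0,0],[0,0,0]],
  [-1,[0,0,0],[0,0,0]],
])

```text
clock: 16.18
eef_pos: [0.4999, -0.0116, 0.0837]
orientation: [0.0, 1.0, -0.0, -0.0]
force: [-0.3, -0.6, -0.5]
finger_gap: 0.0525
grasp_force: 62.7
```

```bash
cat > chk.py <<'E'
from h import *
s=state();print(s["eef_pos"],s["orientation"],s["finger_gap"])
im=camera("wrist");np.save("wristc.npy",im);hsv=cv2.cvtColor(im,cv2.COLOR_RGB2HSV)
m=cv2.inRange(hsv,(8,70,70),(35,255,255))
cs,hi=cv2.findContours(m,cv2.RETR_CCOMP,2)
for k,h in zip(cs,hi[0]):
    if cv2.contourArea(k)>150: print(cv2.boundingRect(k),cv2.contourArea(k),"hole" if h[3]>=0 else "", [plane("wrist",cv2.fitEllipse(k)[0],z).round(4)[:2].tolist() for z in(.028,.046,.133)])
E
python3 chk.py
```

```text
[ 0.49992825 -0.0115683   0.08370258] [ 4.91383860e-04  9.99999873e-01 -5.43795787e-05 -1.02517592e-04] 0.052524280262541835
(217, 176, 128, 154) 13059.0  [[0.5449, -0.0097], [0.535, -0.0099], [0.4868, -0.0109]]
(256, 262, 41, 23) 616.5 hole [[0.5553, -0.0125], [0.5445, -0.0125], [0.4924, -0.0125]]
(262, 197, 30, 21) 442.5 hole [[0.4983, -0.0119], [0.492, -0.0119], [0.4614, -0.0121]]
(272, 0, 42, 45) 350.0  [[0.3582, 0.0], [0.3629, -0.001], [0.3852, -0.0057]]
```

>>> carry_out([
  [-1,[0,0.0005,0.015],[0,0,0]],
  [-1,[0,0,0.015],[0,0,0]],
  [-1,[0,0,0.015],[0,0,0]],
  [-1,[0,0,0.015],[0,0,0]],
  [-1,[0,0,0.012],[0,0,0]],
  [-1,[0,0,0.008],[0,0,0]],
  [-1,[0,0,0.004],[0,0,0]],
  [-1,[0,0,0],[0,0,0]],
  [-1,[0,0,0],[0,0,0]],
])

```text
clock: 17.35
eef_pos: [0.5006, -0.0101, 0.0001]
orientation: [-0.0, 1.0, 0.0, 0.001]
force: [0.2, 0.5, 0.0]
finger_gap: 0.0523
grasp_force: 62.7
```

>>> carry_out([
  [-1,[0,0,0.001],[0,0,0]],
  [1,[0,0,0],[0,0,0]],
  [1,[0,0,0],[0,0,0]],
  [1,[0,0,0],[0,0,0]],
  [1,[0,0,0],[0,0,0]],
  [1,[0,0,-0.03],[0,0,0]],
  [1,[0,0,-0.04],[0,0,0]],
  [1,[0,0,-0.04],[0,0,0]],
  [1,[0,0,-0.02],[0,0,0]],
  [1,[0.02,0,0],[0,0,0]],
  [1,[0.02,0,0],[0,0,0]],
  [1,[0,0,0],[0,0,0]],
  [1,[0,0,0],[0,0,0]],
])

```text
clock: 18.98
eef_pos: [0.4611, -0.0102, 0.1289]
orientation: [-0.0, 1.0, 0.0, 0.001]
force: [0.6, -0.1, -0.4]
finger_gap: 0.0857
grasp_force: 0.0
```

```bash
python3 chk.py; python3 - <<'E'
from h import *
im=np.load("wristc.npy");hsv=cv2.cvtColor(im,cv2.COLOR_RGB2HSV)
m=cv2.inRange(hsv,(8,70,70),(35,255,255));k=max(cv2.findContours(m,0,2)[0],key=cv2.contourArea)
W=np.array([plane("wrist",q[0],.046)[:2] for q in cv2.convexHull(k)],np.float32);print(cv2.minEnclosingCircle(W),W.max(0))
S=[plane("side",p,.036) for p in((349.5,263.8),(365,274.3))];print(S,np.degrees(np.arctan2(*(S[1]-S[0])[1::-1])),np.linalg.norm(S[1]-S[0]))
E
```

```text
[ 0.46113286 -0.01015025  0.12890161] [-2.00453923e-04  9.99999760e-01  2.38489236e-05  6.62961708e-04] 0.08565077667264974
(245, 204, 63, 63) 2407.0  [[0.503, -0.0105], [0.4948, -0.0106], [0.4554, -0.0108]]
((0.49646610021591187, -0.0112540852278471), 0.03053143620491028) [0.52537453 0.01637991]
[array([ 0.58786588, -0.23889116,  0.036     ]), array([ 0.59934011, -0.28182464,  0.036     ])] -75.03705678284446 0.04444030955503154
```

>>> carry_out([
  [1,[-0.0165,-0.031,0],[0,0,0]],
  [1,[-0.0165,-0.031,0],[0,0,0]],
  [1,[-0.0165,-0.031,0],[0,0,0]],
  [1,[-0.0165,-0.031,0],[0,0,0]],
  [1,[-0.0165,-0.031,0],[0,0,0]],
  [1,[-0.0165,-0.031,0],[0,0,0]],
  [1,[-0.0165,-0.031,0],[0,0,0]],
  [1,[-0.0165,-0.031,0],[0,0,0]],
  [1,[0,0,0],[0,0,-7.5]],
  [1,[0,0,0],[0,0,-7.5]],
  [1,[0,0,0],[0,0,0]],
  [1,[0,0,0],[0,0,0]],
])

```text
clock: 20.52
eef_pos: [0.5926, -0.2581, 0.1284]
orientation: [-0.13, 0.992, 0.0, -0.0]
force: [0.2, 0.5, -0.2]
finger_gap: 0.0857
grasp_force: 0.0
```

```bash
python3 - <<'E'
from h import *
s=state();print(s["eef_pos"],s["orientation"],s["qpos"])
im=camera("wrist");np.save("wrist4.npy",im)
cv2.imwrite("pics/w4.png",cv2.resize(im[100:300,175:375,::-1],(600,600),interpolation=cv2.INTER_CUBIC))
E
```

```text
[ 0.59262674 -0.25811416  0.12840284] [-1.29905036e-01  9.91526438e-01  5.93281103e-05 -2.91760627e-05] [-4.28595964e-01  4.78402354e-01  1.49442163e+00  7.56952775e-05
  1.16888106e+00 -2.25996831e+00]
```

View pics/w4.png

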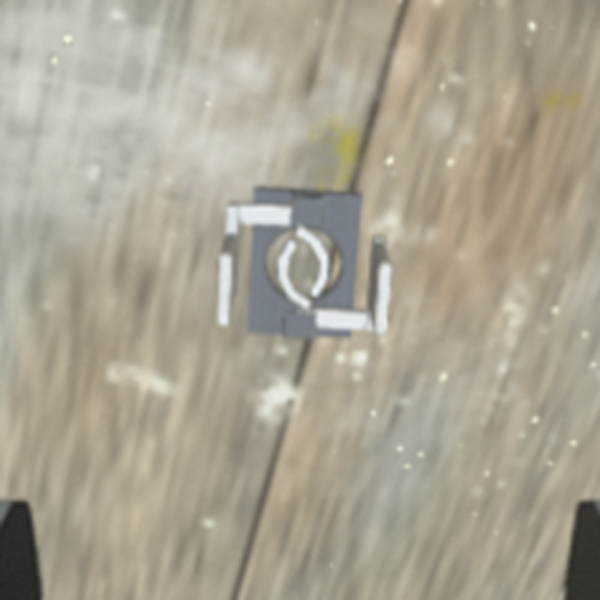

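The clip is seen squarely. Its frame corners are at about (255,188), (361,194), (348,337) and (249,331) in the crop, and its tab tops at about (225,289) and (384,297).

```bash
python3 - <<'E'
from h import *
g=lambda p,z:plane("wrist",(p[0]/3+175,p[1]/3+100),z)[:2]
F=[g(p,.004) for p in((255,188),(361,194),(348,337),(249,331))];c=np.mean(F,0);print("frame",c,[np.linalg.norm(F[i]-F[i-1]).round(4) for i in range(4)])
a=(F[0]+F[1]-F[2]-F[3]);b=F[1]+F[2]-F[0]-F[3];an=lambda v:np.degrees(np.arctan2(v[1],v[0]));print(an(a),an(b))
T=[g(p,.036) for p in((225,289),(384,297))];print("tabs",np.mean(T,0),np.linalg.norm(T[1]-T[0]),an(T[1]-T[0]))
E=[g(p,.036) for p in((228,252),(223,325),(386,265),(381,333))];print(an(E[0]-E[1]),an(E[2]-E[3]),np.linalg.norm(E[0]-E[1]),np.mean(E,0))
R=Ro.from_quat(state()["orientation"]).as_matrix();print("tool y",an(R[:,1]),tool([*c,.1]),tool([*np.mean(T,0),.1]))
E
```

```text
frame [ 0.59510731 -0.25813553] [np.float64(0.0475), np.float64(0.0332), np.float64(0.0477), np.float64(0.0324)]
-168.73127877923855 101.40250095462848
tabs [ 0.59455966 -0.25792718] 0.045835076980474315 101.8657564315918
-170.227759753242 -167.61271384628878 0.02208204183253996 [ 0.59489885 -0.25783633]
tool y 104.95002916269796 [-0.0025 -0.0008  0.0285] [-0.002  -0.0004  0.0285]
```

>>> carry_out([
  [1,[-0.0022,-0.0006,0],[0,0,3.5]],
  [1,[0,0,0.03],[0,0,0]],
  [1,[0,0,0.03],[0,0,0]],
  [1,[0,0,0.03],[0,0,0]],
  [1,[0,0,0.03],[0,0,0]],
  [1,[0,0,0.02],[0,0,0]],
  [1,[0,0,0.01],[0,0,0]],
  [1,[0,0,0.003],[0,0,0]],
  [1,[0,0,0],[0,0,0]],
  [1,[0,0,0],[0,0,0]],
  [-1,[0,0,0],[0,0,0]],
  [-1,[0,0,0],[0,0,0]],
  [-1,[0,0,0],[0,0,0]],
  [-1,[0,0,0],[0,0,0]],
  [-1,[0,0,0],[0,0,0]],
  [-1,[0,0,0],[0,0,0]],
])

```text
clock: 22.58
eef_pos: [0.5954, -0.2584, -0.0225]
orientation: [-0.1, 0.995, -0.0, 0.001]
force: [-1.6, -0.1, 8.2]
finger_gap: 0.0349
grasp_force: 62.0
```

>>> carry_out([
  [-1,[0,0,-0.01],[0,0,0]],
  [-1,[0,0,-0.03],[0,0,0]],
  [-1,[0,0,-0.04],[0,0,0]],
  [-1,[0,0,-0.03],[0,0,0]],
  [-1,[0.0044,0.0261,0],[0,0,0]],
  [-1,[0.0044,0.0261,0],[0,0,0]],
  [-1,[0.0044,0.0261,0],[0,0,0]],
  [-1,[0.0044,0.0261,0],[0,0,0]],
  [-1,[0.0044,0.0261,0],[0,0,0]],
  [-1,[0.0044,0.0261,0],[0,0,0]],
  [-1,[0.0044,0.0261,0],[0,0,0]],
  [-1,[0.0044,0.0261,0],[0,0,0]],
  [-1,[0.0044,0.0261,0],[0,0,0]],
  [-1,[0.0044,0.0261,0],[0,0,0]],
  [-1,[0,0,0],[0,0,0]],
  [-1,[0,0,0],[0,0,0]],
  [-1,[0,0,0],[0,0,0]],
])

```text
clock: 24.7
eef_pos: [0.4998, -0.0118, 0.0857]
orientation: [-0.1, 0.995, -0.0, 0.0]
force: [0.3, -0.1, -0.4]
finger_gap: 0.0351
grasp_force: 60.0
```

```bash
python3 - <<'E'
from h import *
s=state();print(s["eef_pos"],s["orientation"],s["finger_gap"])
ims={n:camera(n) for n in("wrist","scene","side")}
for n in ims:np.save(n+"5.npy",ims[n])
im=ims["wrist"];hsv=cv2.cvtColor(im,cv2.COLOR_RGB2HSV)
# bottom of clip frame & yellow reel extents
m=cv2.inRange(hsv,(8,70,70),(35,255,255));m[:, :200]=0;m[:,350:]=0
k=max(cv2.findContours(m,0,2)[0],key=cv2.contourArea);print(cv2.boundingRect(k))
W=np.array([plane("wrist",q,.046)[:2] for q in k[:,0] if q[1]<215])
v=im[170:330:8,215:340:5].mean(2).astype(int)
for r,x in zip(range(170,330,8),v):print(r,*x)
# scene view: axle-top highlight and relative clip
for n,(u0,u1,v0,v1) in(("scene",(280,316,180,222)),("side",(252,290,172,214))):
    print(n);a=ims[n][v0:v1:2,u0:u1:2].mean(2).astype(int)
    for r,x in zip(range(v0,v1,2),a):print(r,*x)
E
```

```text
[ 0.49975538 -0.01177605  0.08573956] [-9.99970097e-02  9.94987711e-01 -9.31854937e-05  2.12600859e-04] 0.03512384975639008
(240, 175, 78, 61)
170 153 154 178 176 177 180 177 176 178 178 182 180 181 181 181 180 180 180 182 181 180 181 180 178 147
178 141 175 177 177 178 177 179 177 176 172 195 214 218 220 215 201 183 179 179 181 182 179 180 180 179
186 177 176 175 177 178 177 178 179 204 215 216 220 220 214 213 217 215 199 184 181 179 180 180 180 181
194 176 177 177 177 177 178 179 218 222 218 213 215 217 217 216 218 222 222 218 182 182 182 182 181 181
202 178 178 178 175 176 178 217 213 217 218 218 218 218 216 222 218 220 218 214 208 178 181 182 184 183
210 176 180 180 179 179 187 220 219 217 221 202 113 118 127 134 124 207 205 207 213 215 181 181 182 182
218 176 177 179 180 179 210 193 200 193 193 116 107 192 192 112 117 181 189 181 211 217 182 183 181 183
226 154 178 147 132 174 176 134 132 128 130 117 125 124 125 118 134 132 133 136 195 205 178 179 181 181
234 163 167 178 177 176 171 169 233 232 234 177 133 132 132 132 229 131 131 133 205 171 134 155 180 169
242 182 162 182 178 1
[... 3371 characters left out ...]
65 39 87 107 101 100
196 107 106 105 92 36 28 92 185 162 121 67 58 36 63 106 120 123 114 116
198 102 103 104 104 101 40 68 70 53 33 41 71 107 112 106 110 112 109 109
200 74 91 104 102 103 105 55 27 60 101 107 106 107 111 109 107 101 102 104
202 83 66 89 103 108 108 101 93 100 133 116 103 102 99 106 116 118 118 114
204 102 80 93 103 111 116 106 97 130 165 137 112 111 113 112 102 108 114 113
206 101 100 95 97 104 106 108 111 71 65 57 112 111 108 106 114 114 110 113
208 105 108 107 108 108 112 112 110 78 64 61 117 114 110 109 109 103 105 113
210 102 103 106 100 102 106 114 128 120 62 72 117 109 114 115 110 113 112 110
212 109 108 111 120 118 144 160 165 160 59 84 158 158 143 117 112 112 109 110
```

```bash
python3 - <<'E'
from h import *
im=np.load("wrist5.npy")
for r in range(212,232,2):print(r,*im[r,258:298:2].mean(1).astype(int))
R=Ro.from_quat(state()["orientation"])
for v in(216,218,220):
    p=plane("wrist",(277.7,v),.054);print(v,p.round(4))
# jaw opening & frame: far(top in image) frame edge centre etc: hull of yellow-free; reel outer left/right at widest
hsv=cv2.cvtColor(im,cv2.COLOR_RGB2HSV);m=cv2.inRange(hsv,(8,70,70),(35,255,255))
for r in(190,196,202,208):
    c=np.where(m[r,200:350])[0]+200;print(r,c.min(),c.max(),plane("wrist",(c.mean(),r),.046).round(4))
# clip jaw ring (bright): interior hole centre approx from rows 250..290
for r in range(226,300,4):print(r,*im[r,240:316:3].mean(1).astype(int))
E
```

```text
212 223 224 223 172 178 142 113 115 117 120 126 129 128 130 152 164 113 163 199 205
214 223 222 215 131 157 132 112 114 113 121 128 125 127 129 142 116 123 148 192 208
216 221 223 209 133 118 116 114 143 189 207 219 194 162 130 130 103 134 119 175 217
218 194 193 164 111 110 99 107 174 190 193 193 192 183 126 111 97 117 98 139 189
220 81 84 81 84 88 86 86 87 84 84 85 84 85 85 85 86 86 85 84 83
222 124 125 126 125 109 103 106 102 104 103 103 103 104 104 123 127 126 125 125 126
224 132 132 133 130 92 85 86 85 87 86 87 85 87 87 114 135 133 131 131 132
226 132 130 133 128 113 125 125 125 125 124 125 125 124 125 114 134 134 130 131 131
228 131 132 132 128 109 120 118 119 119 120 120 121 121 120 114 133 130 130 131 132
230 124 123 125 119 117 135 135 134 134 135 135 134 135 135 114 127 126 129 131 131
216 [ 0.4953 -0.0123  0.054 ]
218 [ 0.4968 -0.012   0.054 ]
220 [ 0.4982 -0.0117  0.054 ]
190 248 308 [ 0.4796 -0.0153  0.046 ]
196 245 311 [ 0.4838 -0.0144  0.046 ]
202 243 314 [ 0.488  -0.0132  0.046 ]
208 241 315 [ 0.4924 -0.0126  0.046 ]
226 176 133 133 132 130 128 132 131 128 121 125 125
[... 1290 characters left out ...]
83 181 181 189 176 179 123 90 202 232 134 103 106 115 125
278 180 124 123 125 193 231 170 112 77 99 148 172 170 177 145 91 80 109 165 232 168 118 103 104 180 218
282 210 121 122 126 123 200 232 225 148 127 118 107 96 111 113 118 125 129 132 153 128 115 103 110 215 237
286 226 121 124 129 127 127 124 184 230 236 121 112 112 113 114 114 115 114 115 114 113 109 102 113 216 230
290 224 121 122 129 128 126 127 143 223 216 214 215 216 215 216 217 225 224 224 225 227 180 106 119 220 230
294 226 125 124 129 127 126 125 145 235 132 128 127 128 127 128 174 233 233 233 232 233 200 109 126 217 217
298 225 131 125 129 127 127 124 129 182 122 128 129 128 128 129 142 181 180 179 177 176 164 132 139 220 209
```

```bash
python3 - <<'E'
from h import *
for z in(.112,.116):
  for p in((276.3,264),(276.3,266)):print(z,p,plane("wrist",p,z).round(4))
print(state()["eef_pos"],tool([.5008,-.011,.0]))
E
```

```text
0.112 (276.3, 264) [ 0.5001 -0.0125  0.112 ]
0.112 (276.3, 266) [ 0.5013 -0.0122  0.112 ]
0.116 (276.3, 264) [ 0.4979 -0.0129  0.116 ]
0.116 (276.3, 266) [ 0.499  -0.0127  0.116 ]
[ 0.49954901 -0.01170084  0.08563187] [-0.0014  0.0004  0.0856]
```

>>> carry_out([
  [-1,[-0.0012,0.0008,0],[0,0,0]],
  [-1,[0,0,0],[0,0,0]],
  [-1,[0,0,0.01],[0,0,0]],
  [-1,[0,0,0.008],[0,0,0]],
  [-1,[0,0,0.006],[0,0,0]],
  [-1,[0,0,0.006],[0,0,0]],
  [-1,[0,0,0.006],[0,0,0]],
  [-1,[0,0,0],[0,0,0]],
  [-1,[0,0,0],[0,0,0]],
])

```text
clock: 25.98
eef_pos: [0.5005, -0.0101, 0.0498]
orientation: [-0.1, 0.995, 0.0, 0.0]
force: [0.0, 0.8, -0.8]
finger_gap: 0.0352
grasp_force: 60.0
```

>>> carry_out([
  [-1,[0,0,0.006],[0,0,0]],
  [-1,[0,0,0.006],[0,0,0]],
  [-1,[0,0,0.005],[0,0,0]],
  [-1,[0,0,0.001],[0,0,0]],
  [-1,[0,0,0],[0,0,0]],
  [-1,[0,0,0],[0,0,0]],
  [-1,[0,0,0],[0,0,0]],
])

```text
clock: 26.85
eef_pos: [0.5005, -0.0101, 0.0319]
orientation: [-0.1, 0.995, 0.0, 0.0]
force: [-1.1, -0.5, -0.8]
finger_gap: 0.0348
grasp_force: 60.0
```

```bash
python3 - <<'E'
from h import *
s=state();print(s["eef_pos"],s["force"],s["torque"],s["finger_gap"],s["dq"].round(3))
im=camera("wrist")
# axle top inside jaws
for r in range(228,296,4):print(r,*im[r,240:316:3].mean(1).astype(int))
for n,(u0,u1,v0,v1) in(("scene",(280,318,204,250)),):
    a=camera(n)[v0:v1:2,u0:u1:2].mean(2).astype(int)
    for r,x in zip(range(v0,v1,2),a):print(r,*x)
E
```

```text
[ 0.50047809 -0.01009712  0.03186745] [-1.05673487 -0.45030325 -0.78961927] [0.0401384  0.02870321 0.03432656] 0.03483642058065253 [-0.001 -0.001  0.002  0.    -0.    -0.   ]
228 219 134 134 132 131 129 132 130 128 117 118 119 118 119 119 115 134 131 131 130 133 134 132 155 220 217
232 113 116 154 157 157 156 155 155 152 128 132 133 133 133 133 124 157 135 130 131 132 134 134 153 212 208
236 225 226 221 234 233 233 233 233 234 129 133 133 133 133 133 131 235 187 131 130 130 134 133 159 204 204
240 225 226 206 233 231 232 231 231 233 128 132 133 131 132 133 143 234 173 131 131 130 132 132 166 206 208
244 222 226 162 141 141 140 143 141 134 117 121 123 122 123 118 162 152 126 132 129 131 132 129 171 214 216
248 221 228 170 131 129 129 119 127 109 112 112 116 120 125 129 226 231 229 164 126 130 131 113 137 160 213
252 108 116 129 131 138 183 131 125 107 159 227 232 234 230 195 122 150 191 232 230 126 130 111 117 141 211
256 114 122 125 124 228 230 169 125 214 230 161 111 120 150 228 228 107 108 155 231 219 126 109 117 124 101
260 119 126 122 190 231 207 195 163 230 171 108 117 123 126 1
[... 1974 characters left out ...]
 190 190 186 171 150 121 114 133 165 184 190 172 155 155 153
234 158 156 166 174 180 187 185 182 186 177 167 182 189 188 179 172 156 156 153
236 156 156 165 178 178 172 170 180 189 191 187 184 174 173 183 172 155 154 155
238 157 157 154 165 185 181 166 156 155 156 159 164 174 186 180 157 154 154 155
240 158 156 149 129 156 178 181 180 179 180 182 186 186 177 149 150 155 154 155
242 157 157 154 128 112 132 152 170 178 183 177 165 149 127 130 151 154 156 157
244 158 157 156 149 125 115 115 117 124 129 123 113 111 119 144 154 155 156 155
246 158 158 157 157 151 140 129 123 113 112 116 123 133 148 156 157 157 155 155
248 160 159 158 158 157 156 154 149 146 142 146 153 155 157 155 154 156 155 154
```

```bash
python3 -c "
from station import bot
print(bot.sign_off())"
```

```text
the job is handed in; nothing more can be done
None
```

I handed the job in at about 27 s; the sign-off returned no verdict. By my measurements the cork and reel are stacked on the axle, and the clip is held fully squeezed round the groove with its jaws about 0.4 mm above the groove's middle.

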